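Set the selector rail to neutral and close the gearbox

TASK

Get this small two-speed gearbox ready for its top-cover bolts. First put it in neutral: push the selector rail in by the end that sticks out further, until its spring detent clicks into the neutral groove and the rail sticks out equally at both ends, and let go of it. Then pick the top cover off its wooden bearers and lower it gently over the two dowel pins, its striker finger dropping into the notch of the rail's gate, until it lies flush on the gearbox; leave the rail in neutral and the things lying around where they are.

Things in the scene. Friction and masses are not known exactly. Their poses are not given: they have to be found in the camera images.
- housing: Grey cast-aluminium gearbox, open at the top, bolted down (cannot move). Origin: centre of its underside, on the bench; z up, long axis y. 130 (x) by 180 (y) by 110 mm tall; sole plate 150 by 200 by 10 mm. Its top is a flat flange 22 mm wide round an opening of 86 by 136 mm. At each end a round boss, 32 mm in diameter, 80 mm above the bench and ending at y = +-106 mm, lets the selector rail out.
- seat (a point): Point on the gearbox: centre of its opening at the height of the flange face, 110 mm above the bench; axes as the gearbox. In neutral the notch of the rail's gate lies just below it.
- dowel_a (a point): Foot of the dowel pin at the gearbox's (x, y) = (+53, +78) mm, on the flange face. Steel pin, 8 mm in diameter, standing 14 mm above the flange; the last 6 mm taper to a 3 mm tip.
- dowel_b (a point): Foot of the other dowel pin, the same, at the gearbox's (x, y) = (-53, -78) mm.
- rail (a joint): Selector rail along the gearbox's y, in m. 0 = neutral; + = towards +y; stops at +-0.028; starts 19 to 27 mm to -y. About 1.5 N of friction; stays where left. The only detent is at neutral: from 17 mm before it the push rises to 6 to 15 N; about 9 mm before it the rail jumps ahead to 0 by itself and is held. Leaving neutral takes 8 N or more; a push too far is undone from the other end.
- rail_end_a (a point): Centre of the rail's end face at the gearbox's -y end, the end that sticks out further at the start: push here, towards +y. The rail is a round steel bar, 16 mm in diameter, 276 mm long, along y at x = 0, 80 mm above the bench. In neutral each end lies 138 mm from the gearbox's centre and sticks 32 mm out of its boss.
- rail_end_b (a point): Centre of the rail's other end face, at the gearbox's +y end. A brass detent plug stands on the boss here, up to 102 mm above the bench. In mid-rail, inside the box, is a dark gate block with a notch 16 mm wide (along y), its top 6 mm below the flange face, for the cover's striker finger.
- cover: Aluminium top cover: plate 130 (x) by 180 (y) by 8 mm with two 10 mm dowel holes at (x, y) = (+53, +78) and (-53, -78) mm. Origin: centre of the plate's underside; z up. Under its middle hangs a steel striker finger 12 (x) by 8 (y) mm, reaching 18 mm below the origin. 0.44 to 0.69 kg. It fits the gearbox either way round (half a turn about z), its origin on the seat point.
- turret (a point): Centre of the top of the cover's cast turret, the block to grip the cover by: 46 (x) by 32 (y) mm, from 8 to 42 mm above the cover's origin (this point: 42 mm). A thin root round its foot, 60 by 48 mm, ends 12 mm above the origin; a black plug on top, 24 mm wide, ends at 45 mm.
- bearers: Two wooden strips, 24 mm wide, along x at y = +-55 mm, on a plywood board of 150 by 200 mm fixed to the bench. Origin: centre of the board's underside, on the bench. The cover lies on the strips, 39 mm above the bench, within 8 mm and 0.12 rad of square.
- grease: Bystander: tin of grease with a yellow label, 76 mm in diameter, 85 mm tall. Origin: centre of its underside.
- spanner: Bystander: steel spanner, 170 mm long, lying flat. Origin: middle of its underside, its length along x.
- bearing: Bystander: ball bearing with a blue seal, 62 mm in diameter, 16 mm thick, lying flat. Origin: centre of its underside.
Not all that is in view belongs to the job. Several things look just like the bearers: the one meant starts farthest to the robot's right.

How it is judged:
By the outcome, as a careful person would: the job done as asked, in the order asked, and still so for the second after the job is handed in, with the robot touching nothing.
It also fails if it takes over 64 s, if anything falls off the work surface, if the arm or the gripper's body presses on something with over 40 N, if the wrist force passes 120 N, or if a joint passes its speed limit or range.

ROBOT

A 7-joint arm with a two-finger parallel gripper is mounted at the origin on the work surface. World frame = base frame: x ahead of the robot, y to its left, z up, the work surface at z = 0. Lengths are in m, angles in rad, forces in N, time in s.
With the tool pointing down it reaches from about 0.4 to 0.85 m from the base axis. Payload 4.5 kg.
Tool frame: the origin (TCP) lies midway between the tips of the shut fingers; the grasp point (between the pads) lies 19 mm behind it; z points along the fingers, y is the line along which they close (so a half turn about z gives the same grasp; the last joint's range is limited). The gripper opens to 88 mm and grips with 3 to 60 N. Pads are 18 mm wide; open, the fingers measure 123 mm over their backs; the gripper's body (75 mm by 187 mm) begins 45 mm behind the grasp point.
Start: joints at [1.258, 0.689, -0.195, 1.565, 0.157, 0.902, -0.215], TCP at [0.212, -0.588, 0.206] pointing down, gripper open.
Joint ranges: [-3.01, 3.01], [-0.46, 2.08], [-1.47, 1.51], [0.13, 2.56], [-1, 4.14], [0.04, 2.09], [-2.66, 2.66]. Speed limits (rad/s): [2.57, 2.57, 3.14, 3.14, 3.14, 3.14, 3.14].

INTERFACE

Orientations are given as a unit quaternion [x, y, z, w].
In Python, from plant import r gives the robot as it stands.
- The arm moves only by the tool move_arm, never from a script. Its argument "targets" is a list that holds one entry, the list of rows, each a list of 7 numbers: the opening, from 0 (shut) to 1 (fully open), then the shift along the tool's x, y, z in mm, then the turn, a rotation vector about the tool's x, y, z in degrees. In form: [[[claw, dx, dy, dz, ax, ay, az], ...]]. A call has 1 to 10 rows; each row is the pose to reach, as a shift and turn from the pose commanded when the call began, along the tool's axes at that moment; what a row does not reach only later rows make up. A row lasts 1/8 s, in which the tool goes at most 62.5 mm and 10.7 degrees, less where a joint would pass 70% of its speed; a pose out of reach is approached as far as the arm can. A call with a gripper value outside its range is refused whole. The fingers move at their own pace and stop on an object; "newtons" is the grip in N (left out, the last holds). Time passes only in rows, so rows that repeat a pose let the fingers close. It gives the time, the measured TCP pose, the force, the opening and the grip force at its end, in the units of the state.
- r.get_state(): the state, without advancing time (a new reading comes with each control period).
- r.snapshot(name): name is "side" or "top"; returns the picture (480x640x3 uint8, red, green, blue); there is no depth.
- r.camera_info(name): a dict with "fx", "fy", "cx", "cy" (pixels), "R" (3x3) and "t" (3): a world point X has camera coordinates R X + t. Camera axes: x right, y down, z forward; pixel columns grow to the right and rows downward; lengths in m; the calibration is good to about 2 mm. A picture is of the moment at which its call begins. camera_info takes no time and is no camera call.
- r.finish_job(): hands the job in; it is judged then, once.
The state is a dict: "clock": time; "q": joint angles; "qd": joint speeds; "joint_torque": joint torques, N m; "tool_pos": TCP position; "eef_rot": TCP orientation; "contact_force": force on the tool from outside, world axes, zero at the start; "moment": the same for the moment, N m; "opening": opening from 0.0 (shut) to 1.0 (fully open); "finger_force": force on a finger pad.
Only numpy, scipy, OpenCV 4.12 (cv2) and the standard library are available. Lean on these libraries where they do the work, as an engineer would, in place of code of your own. Each camera call takes 0.05 s, during which the arm holds its last target. There are 200 camera calls.

## Working session

There is one attempt and no reset: what is moved stays moved. The work goes in short steps, Python scripts to look and compute and a tool call to move; the robot and the scene stay as the last step left them, time stands still between calls to the robot, and variables do not carry over. Pictures are saved under pics/ and viewed, at most 10 in all, crops included, and the job is handed in when it is done.

Besides the shell and the picture viewer there is one more tool, called after "Call:" in YAML: its name, and indented under it one key for each argument. move_arm: Moves the arm, as the interface text tells. Its arguments: {"type":"object","properties":{"targets":{"type":"array","items":{"type":"array","items":{"type":"array","items":{"type":"number"}}}},"newtons":{"type":"number"}},"required":["targets"]}

```bash
mkdir -p pics; ls; python3 - <<'E'
from plant import r
import cv2,numpy as np
for n in("top","side"):
    cv2.imwrite(f"pics/{n}0.png",r.snapshot(n)[:,:,::-1]); c=r.camera_info(n); print(n,c)
s=r.get_state(); print(s)
E
```

```text
pics
top {'fx': 624.7838802662077, 'fy': 624.7838802662077, 'cx': 323.55609392385736, 'cy': 237.81547393832219, 'R': array([[ 0.01111406, -0.99988282,  0.0105272 ],
       [-0.98881317, -0.01255586, -0.14862998],
       [ 0.14874474, -0.00875755, -0.98883685]]), 't': array([0.0371817 , 0.50348137, 1.54433732])}
side {'fx': 602.7377608438364, 'fy': 602.7377608438364, 'cx': 328.6721625032728, 'cy': 238.11955080883416, 'R': array([[-0.98832736, -0.1523222 ,  0.00264266],
       [-0.10633113,  0.67728886, -0.72799278],
       [ 0.10909962, -0.71977618, -0.6855797 ]]), 't': array([0.48041723, 0.09785775, 1.48094829])}
{'clock': 0.1, 'q': array([ 1.25779439,  0.68989296, -0.19453805,  1.56618643,  0.15730863,
        0.90248553, -0.21510593]), 'qd': array([-0.00014341, -0.00194459,  0.00105859, -0.00190591,  0.00023604,
       -0.00042669,  0.0006723 ]), 'joint_torque': array([-3.80727695e-03, -5.28495812e+01, -1.27153382e+00, -1.53835917e+01,
       -5.24858257e-02,  2.00911469e-03,  6.06858998e-05]), 'tool_pos': array([ 0.21219782, -0.58725039,  0.20490947]), 'eef_rot': array([ 9.84996215e-01,  1.72574136e-01, -1.88812780e-04, -7.67070446e-04]), 'contact_force': array([0.74324456, 0.80976088, 0.24217311]), 'moment': array([0.01734639, 0.03714182, 0.00747368]), 'finger_force': 0.0, 'opening': 1.003361589988542}
```

View pics/top0.png

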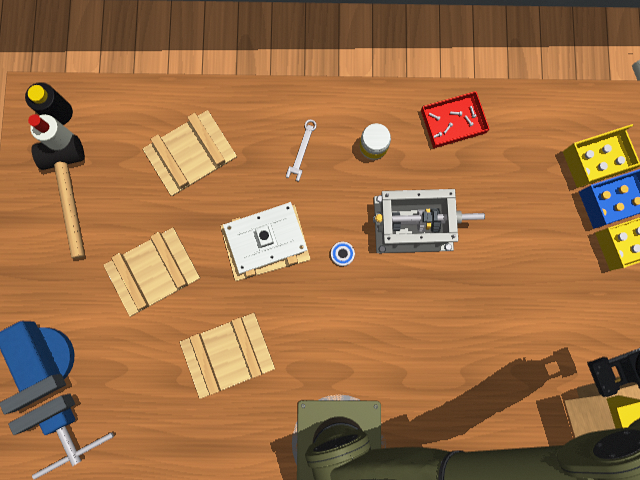

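View pics/side0.png

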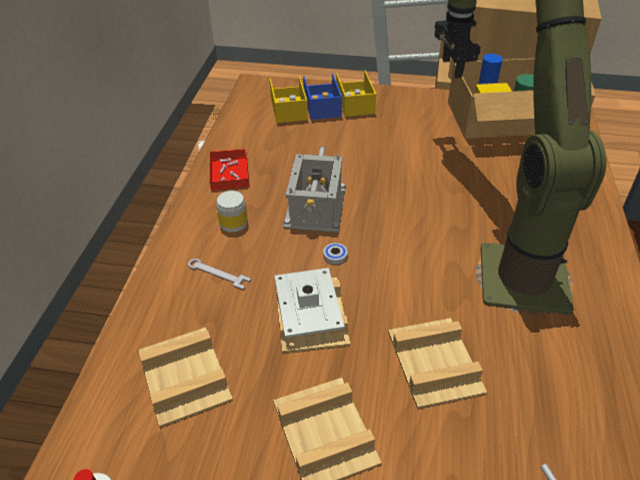

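```bash
cat > h.py <<'E'
import cv2,numpy as np
def crop(img,x0,y0,w,h,s):
    c=cv2.resize(img[y0:y0+h,x0:x0+w],None,fx=s,fy=s,interpolation=cv2.INTER_CUBIC)
    for x in range((x0+9)//10*10,x0+w,10):
        X=int((x-x0+.5)*s); cv2.line(c,(X,0),(X,5),(0,0,255),1); cv2.putText(c,str(x),(X-9,14),0,.3,(0,0,255),1)
    for y in range((y0+9)//10*10,y0+h,10):
        Y=int((y-y0+.5)*s); cv2.line(c,(0,Y),(5,Y),(0,0,255),1); cv2.putText(c,str(y),(6,Y+4),0,.3,(0,0,255),1)
    return c
E
python3 - <<'E'
import cv2,numpy as np
from h import crop
t=cv2.imread("pics/top0.png");s=cv2.imread("pics/side0.png")
cv2.imwrite("pics/ct.png",np.vstack([crop(t,365,182,130,75,4),crop(t,210,200,130,75,4)]))
cv2.imwrite("pics/cs.png",np.hstack([crop(s,275,140,80,100,5),crop(s,270,260,80,100,5)]))
E
```

```text
(no output)
```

View pics/ct.png

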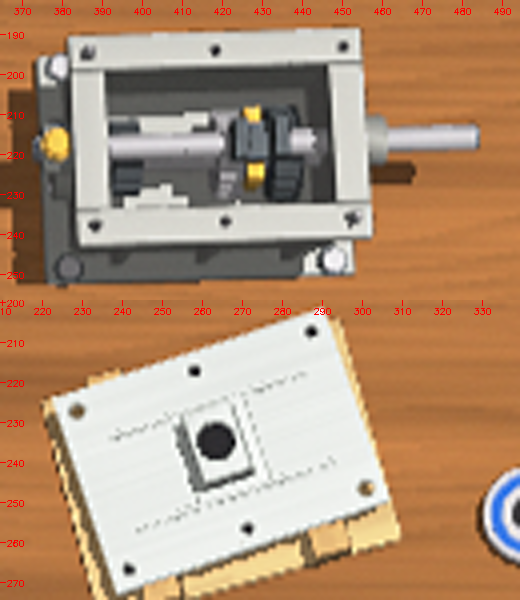

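View pics/cs.png

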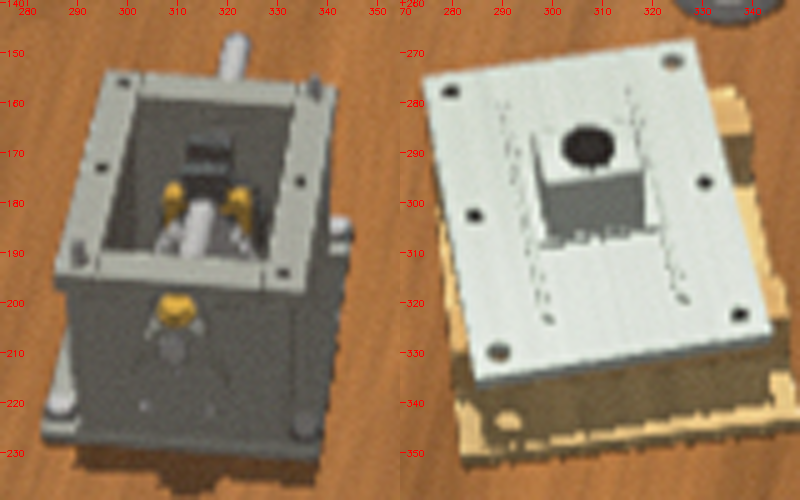

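```bash
cat >> h.py <<'E'
import pickle,os
from scipy.optimize import least_squares
def proj(c,X):
    p=np.atleast_2d(X)@c["R"].T+c["t"]; return np.c_[c["fx"]*p[:,0]/p[:,2]+c["cx"],c["fy"]*p[:,1]/p[:,2]+c["cy"]]
def place(v,L):
    c,s=np.cos(v[3]),np.sin(v[3]); return np.asarray(L,float)@np.array([[c,s,0],[-s,c,0],[0,0,1]])+v[:3]
def fit(obs,v0):  # obs: list of (cam, local Nx3 m, pix Nx2)
    f=lambda v:np.concatenate([(proj(c,place(v,L))-P).ravel() for c,L,P in obs])
    o=least_squares(f,v0,loss="soft_l1",f_scale=.5); return o.x,f(o.x).reshape(-1,2)
def tri(c1,p1,c2,p2):
    return least_squares(lambda X:np.concatenate([(proj(c1,X)-p1).ravel(),(proj(c2,X)-p2).ravel()]),[.5,0,.1]).x
E
python3 - <<'E'
from plant import r
from h import *
T,S=r.camera_info("top"),r.camera_info("side")
A=lambda *l:np.array(l,float)
ht=A((67,38),(360,28),(372,237),(80,247),(104,69),(328,62),(336,206),(112,211))/4+[364.5,181.5]
q=lambda a,b,z:A((a,b,z),(a,-b,z),(-a,-b,z),(-a,b,z))/1000
L=np.vstack([q(65,90,0),q(43,68,0)])
hs=A((55,272),(107,71),(338,86),(305,292),(101,250),(137,97),(296,108),(262,262))/5+[274.5,139.5]
np.set_printoptions(precision=4,suppress=True)
for o in ([(T,L,ht),(S,L,hs)],[(T,L,ht)],[(S,L,hs)]):
    v,e=fit(o,[.55,-.15,.11,0]); print("seat",v,np.abs(e).mean(),np.abs(e).max())
e0=tri(T,A((478,137))/4+[364.5,181.5],S,A((237,35))/5+[274.5,139.5]); print("railend",e0)
ct=(A((47,400),(322,310),(388,497),(117,597),(77,411),(366,488))-[0,300])/4+[209.5,199.5]
cs=(A((477,380),(424,76),(694,40),(772,330),(499,352),(672,61))-[400,0])/5+[269.5,259.5]
C=np.vstack([q(65,90,8),A((53,78,8),(-53,-78,8))/1000])
for o in ([(T,C,ct),(S,C,cs)],[(T,C,ct)],[(S,C,cs)]):
    v,e=fit(o,[.5,.15,.04,.2]); print("cover",v,np.abs(e).mean(),np.abs(e).max())
print("plug",tri(T,(A((216,441))-[0,300])/4+[209.5,199.5],S,(A((589,147))-[400,0])/5+[269.5,259.5]))
E
```

```text
seat [ 0.5513 -0.189   0.109   0.0439] 0.46701886742005616 1.7576585999984786
seat [ 0.5499 -0.1892  0.1075  0.0463] 0.27568918286378796 0.8160148950260293
seat [ 0.555  -0.1985  0.1017  0.0392] 0.21129566018428392 0.7888577434794684
railend [ 0.5577 -0.3523  0.0869]
cover [0.5036 0.1917 0.0403 0.3499] 0.4961863820482743 1.3987405704262983
cover [0.5015 0.1916 0.0407 0.3522] 0.3799922391024708 1.0410472255321679
cover [0.5053 0.1898 0.0382 0.3464] 0.1945668679153035 0.4685061171094844
plug [0.5036 0.1913 0.0832]
```

```bash
cat >> h.py <<'E'
from scipy.spatial.transform import Rotation as Rn
def go(s,pos,deg):  # tool shift mm and turn deg to reach pos with tool z down, tool x at deg
    R0=Rn.from_quat(s["eef_rot"]); a=np.radians(deg)/2
    R1=Rn.from_quat([np.cos(a),np.sin(a),0,0])
    return np.round(R0.inv().apply(np.array(pos)-s["tool_pos"])*1000,1),np.round((R0.inv()*R1).as_rotvec(degrees=True),2)
SEAT=np.array([.5513,-.189,.11]);YAW=.044
def hp(x,y,z): return np.array([SEAT[0]+x*np.cos(YAW)-y*np.sin(YAW),SEAT[1]+x*np.sin(YAW)+y*np.cos(YAW),z])
E
python3 -c "
from plant import r
from h import *
s=r.get_state();print(go(s,hp(0,-.192,.15),92.5),go(s,hp(0,-.192,.074),92.5))"
```

```text
(array([397. , -75.9,  55. ]), array([-8.000e-02, -5.000e-02, -7.262e+01])) (array([397. , -75.8, 131. ]), array([-8.000e-02, -5.000e-02, -7.262e+01]))
```

Call:
move_arm:
  targets:
    - [[0,397,-76,55,0,0,-72.6],[0,397,-76,55,0,0,-72.6],[0,397,-76,55,0,0,-72.6],[0,397,-76,55,0,0,-72.6],[0,397,-76,55,0,0,-72.6],[0,397,-76,55,0,0,-72.6],[0,397,-76,55,0,0,-72.6],[0,397,-76,55,0,0,-72.6],[0,397,-76,55,0,0,-72.6],[0,397,-76,55,0,0,-72.6]]
  newtons: 20

```text
clock: 1.35
tool_pos: [0.5582, -0.3834, 0.1507]
eef_rot: [0.693, 0.721, -0.001, 0.0]
contact_force: [0.5, -0.2, -0.2]
opening: 0.007
finger_force: 0.0
```

```bash
python3 -c "
from plant import r
from h import *
s=r.get_state();print(s['clock'],s['q'],s['tool_pos'],go(s,hp(0,-.192,.074),92.5),s['opening'],s['contact_force'])"
```

```text
1.35 [ 0.77222754  0.85453307 -0.48229356  1.43459558  0.4430005   0.9617783
  0.21548031] [ 0.55821178 -0.3834113   0.15071122] (array([ 2.6,  1.7, 76.7]), array([-0.08,  0.08, -0.23])) 0.006604450201972733 [ 0.49130001 -0.23352332 -0.16498964]
```

Call:
move_arm:
  targets:
    - [[0,0,0,40,0,0,0],[0,0,0,76,0,0,0],[0,0,0,76,0,0,0],[0,0,0,76,0,0,0],[0,0,0,76,0,0,0]]

```text
clock: 1.98
tool_pos: [0.5611, -0.3822, 0.0767]
eef_rot: [0.692, 0.722, 0.0, 0.002]
contact_force: [0.0, 0.2, 0.4]
opening: 0.006
finger_force: 0.0
```

```bash
python3 - <<'E'
from plant import r
from h import *
s=r.get_state();print(s['tool_pos'],go(s,hp(0,-.192,.074),92.5))
a,b=r.snapshot("top")[:,:,::-1],r.snapshot("side")[:,:,::-1]
cv2.imwrite("pics/p1.png",np.hstack([crop(a,370,150,130,110,3),crop(b,270,50,130,110,3)]))
E
```

```text
[ 0.56108078 -0.38220215  0.07667639] (array([ 1.4, -1.3,  2.7]), array([ 0.16,  0.1 , -0.07]))
```

View pics/p1.png

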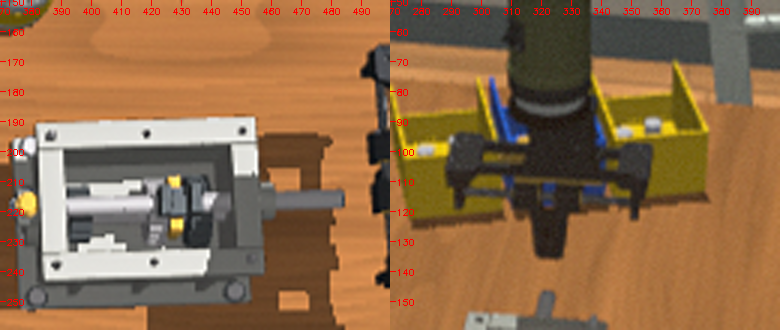

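Call:
move_arm:
  targets:
    - [[0,5,0,3,0,0,0],[0,10,0,3,0,0,0],[0,15,0,3,0,0,0],[0,18,0,3,0,0,0],[0,21,0,3,0,0,0],[0,24,0,3,0,0,0],[0,26,0,3,0,0,0]]

```text
clock: 2.95
tool_pos: [0.5589, -0.3553, 0.0717]
eef_rot: [0.692, 0.722, 0.0, 0.0]
contact_force: [-0.2, 0.3, -0.0]
opening: 0.006
finger_force: 0.0
```

Call:
move_arm:
  targets:
    - [[0,2,0,0,0,0,0],[0,4,0,0,0,0,0],[0,5,0,0,0,0,0]]

```text
clock: 3.32
tool_pos: [0.5587, -0.3503, 0.0716]
eef_rot: [0.692, 0.722, 0.0, 0.0]
contact_force: [0.2, -0.4, 0.4]
opening: 0.005
finger_force: 0.0
```

Call:
move_arm:
  targets:
    - [[0,1,0,0,0,0,0],[0,2,0,0,0,0,0],[0,3,0,0,0,0,0]]

```text
clock: 3.7
tool_pos: [0.5585, -0.3474, 0.0717]
eef_rot: [0.692, 0.722, -0.0, 0.0]
contact_force: [0.2, -0.9, 0.2]
opening: 0.005
finger_force: 0.0
```

Call:
move_arm:
  targets:
    - [[0,1,0,0,0,0,0],[0,2,0,0,0,0,0],[0,3,0,0,0,0,0]]

```text
clock: 4.08
tool_pos: [0.5584, -0.3444, 0.0716]
eef_rot: [0.692, 0.722, -0.0, 0.0]
contact_force: [-0.9, 0.2, 0.2]
opening: 0.003
finger_force: 0.0
```

```bash
python3 - <<'E'
from plant import r
from h import *
s=r.get_state();print(s['tool_pos'],s['contact_force'])
a,b=r.snapshot("top")[:,:,::-1],r.snapshot("side")[:,:,::-1]
cv2.imwrite("pics/p2.png",np.hstack([crop(a,372,182,100,75,4),crop(b,290,110,80,100,5)[:300]]))
E
```

```text
[ 0.55839603 -0.34437085  0.07164949] [-0.8984679   0.23360005  0.21475324]
```

View pics/p2.png

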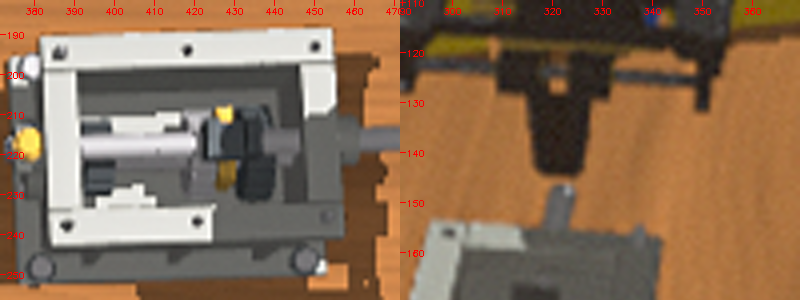

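```bash
python3 - <<'E'
from plant import r
from h import *
T,S=r.camera_info("top"),r.camera_info("side")
for y in(-.165,-.160,-.155): print(y,proj(T,hp(0,y,.088)),proj(S,hp(0,y,.088)),proj(S,hp(0,y,.072)))
print(proj(S,[.5584,-.3444,.0717]),proj(S,[.5584,-.3354,.0717]),proj(S,[.5584,-.3534,.0717]))
E
```

```text
-0.165 [[484.70642836 214.55480002]] [[322.60038998 146.03786027]] [[322.6239233  150.63415125]]
-0.16 [[482.69159962 214.61629117]] [[322.39863143 147.03056248]] [[322.42348291 151.63014928]]
-0.155 [[480.67657124 214.6777884 ]] [[322.19602818 148.02742082]] [[322.22220862 152.63029095]]
[[322.15670868 152.59758851]] [[321.65588009 154.3967873 ]] [[322.65382325 150.81173217]]
```

```bash
python3 - <<'E'
from plant import r
from h import *
T,S=r.camera_info("top"),r.camera_info("side")
a,b=r.snapshot("top")[:,:,::-1],r.snapshot("side")[:,:,::-1]
cv2.imwrite("pics/p3.png",np.hstack([crop(a,440,150,100,150,4),crop(b,285,90,66,100,6)]))
p=np.array([.5584,-.3444,.0717])
for d in([0,.0375,.064],[.0935,.0375,.064],[-.0935,.0375,.064],[0,-.0375,.064],[0,0,.064]): print(d,proj(T,p+d),proj(S,p+d))
print(r.get_state()['q'])
E
```

```text
[0, 0.0375, 0.064] [[470.44050138 210.67246067]] [[319.87928923 141.31749379]]
[0.0935, 0.0375, 0.064] [[469.51749497 172.66342342]] [[286.77776198 138.33825302]]
[-0.0935, 0.0375, 0.064] [[471.38083156 249.3948837 ]] [[353.38775283 144.33336009]]
[0, -0.0375, 0.064] [[501.68345691 211.07751093]] [[324.14938409 126.58691208]]
[0, 0, 0.064] [[486.06540791 210.87503025]] [[322.04830108 133.83503558]]
[ 0.70789014  0.92290449 -0.43379688  1.55954004  0.50144091  0.77181569
  0.10411483]
```

View pics/p3.png

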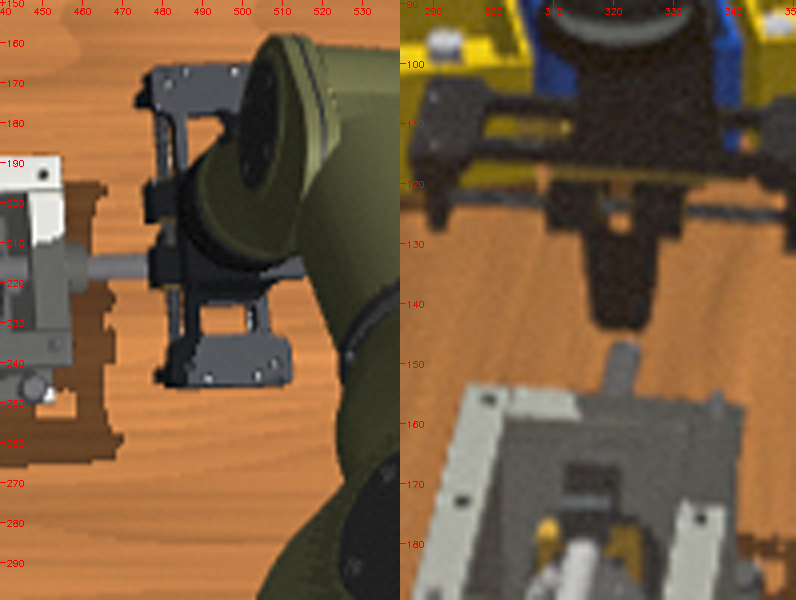

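```bash
python3 - <<'E'
from plant import r
from h import *
T,S=r.camera_info("top"),r.camera_info("side")
p=np.array([.2122,-.5873,.2049]);y=np.array([.34,-.94,0])
for d in(-.053,0,.053): print(d,proj(T,p+d*y),proj(S,p+d*y))
a,b=cv2.imread("pics/top0.png"),cv2.imread("pics/side0.png")
cv2.imwrite("pics/p4.png",np.hstack([crop(a,540,320,100,120,4),crop(b,420,0,80,96,5)]))
q=np.array([.5584,-.3444,.0717])
for z in(.0717,.09,.106): print(z,[proj(c,[q[0],q[1]+.009,z])[0].round(1) for c in(T,S)])
E
```

```text
-0.053 [[586.54753722 368.54387959]] [[456.53133575  87.83023943]]
0 [[608.62230249 360.45550335]] [[450.37527788  78.98086394]]
0.053 [[630.59746935 352.40362079]] [[444.47451836  70.49848159]]
0.0717 [array([475.6, 215.7]), array([321.7, 154.4])]
0.09 [array([477.5, 214.4]), array([321.6, 149.1])]
0.106 [array([479.1, 213.2]), array([321.6, 144.4])]
```

View pics/p4.png

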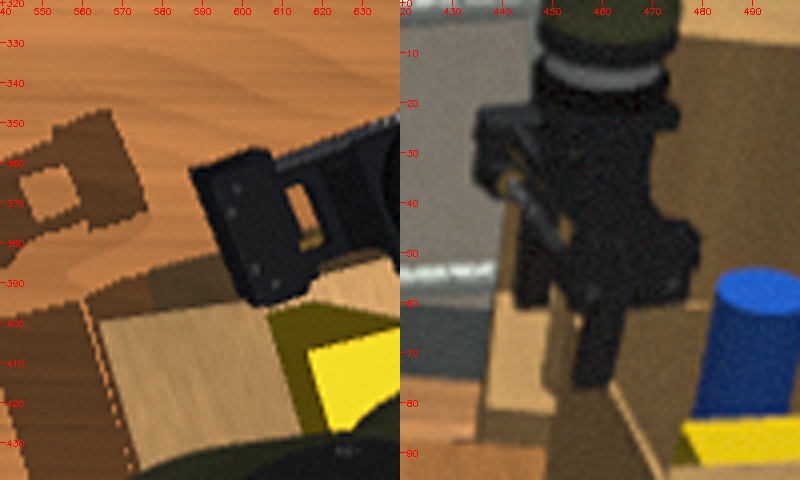

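The tip shows at row 144.5 in the side view, where the TCP reading predicts 154. The fingers are therefore about 32 mm higher than the reading and passed over the rail. I'll back off, go lower and push again.

Call:
move_arm:
  targets:
    - [[0,-20,0,0,0,0,0],[0,-40,0,0,0,0,0],[0,-40,0,16,0,0,0],[0,-40,0,32,0,0,0],[0,-40,0,32,0,0,0],[0,-40,0,32,0,0,0],[0,-34,0,32,0,0,0],[0,-29,0,32,0,0,0],[0,-25,0,32,0,0,0],[0,-22,0,32,0,0,0]]

```text
clock: 5.52
tool_pos: [0.5595, -0.366, 0.0398]
eef_rot: [0.692, 0.722, 0.0, 0.0]
contact_force: [0.0, 0.6, -0.3]
opening: 0.004
finger_force: 0.0
```

Call:
move_arm:
  targets:
    - [[0,2,0,0,0,0,0],[0,4,0,0,0,0,0],[0,6,0,0,0,0,0],[0,6,0,0,0,0,0]]

```text
clock: 6.02
tool_pos: [0.5594, -0.3611, 0.0398]
eef_rot: [0.692, 0.722, 0.0, 0.001]
contact_force: [0.7, -1.4, -0.6]
opening: 0.004
finger_force: 1.9
```

```bash
python3 - <<'E'
from plant import r
from h import *
b=r.snapshot("side")[:,:,::-1]; a=r.snapshot("top")[:,:,::-1]
cv2.imwrite("pics/p5.png",np.hstack([crop(a,372,182,100,75,4),crop(b,285,100,80,75,5)[:300,:]]))
g=b.mean(2); print(g[130:160,322].astype(int))
print(r.get_state()['contact_force'],r.get_state()['tool_pos'])
E
```

```text
[ 66  69  99 131 108  52  35  31  42  40  29  35  33  36  31  30  46  81
 101 104  98 100 100 101  97  90  85  84  84  88]
[ 0.85653212 -1.67134896  0.57819904] [ 0.55933117 -0.36023588  0.03974449]
```

Call:
move_arm:
  targets:
    - [[0,2,0,0,0,0,0],[0,4,0,0,0,0,0],[0,6,0,0,0,0,0],[0,8,0,0,0,0,0],[0,10,0,0,0,0,0],[0,11,0,0,0,0,0],[0,12,0,0,0,0,0]]

```text
clock: 7.0
tool_pos: [0.559, -0.3518, 0.0398]
eef_rot: [0.692, 0.722, -0.001, 0.002]
contact_force: [3.6, -7.3, -2.7]
opening: 0.003
finger_force: 4.6
```

Call:
move_arm:
  targets:
    - [[0,1,0,0,0,0,0],[0,2,0,0,0,0,0]]

```text
clock: 7.25
tool_pos: [0.5588, -0.3483, 0.0398]
eef_rot: [0.692, 0.722, -0.0, 0.001]
contact_force: [2.1, -4.3, -0.2]
opening: 0.002
finger_force: 2.9
```

Call:
move_arm:
  targets:
    - [[0,1,0,0,0,0,0],[0,2,0,0,0,0,0]]

```text
clock: 7.5
tool_pos: [0.5585, -0.3428, 0.0396]
eef_rot: [0.691, 0.722, 0.001, -0.001]
contact_force: [1.9, 1.8, 0.8]
opening: 0.007
finger_force: 1.4
```

Call:
move_arm:
  targets:
    - [[0,1,0,0,0,0,0],[0,2,0,0,0,0,0]]

```text
clock: 7.75
tool_pos: [0.5574, -0.3416, 0.0392]
eef_rot: [0.691, 0.722, -0.0, -0.001]
contact_force: [1.1, -0.3, 0.2]
opening: 0.005
finger_force: 0.0
```

Call:
move_arm:
  targets:
    - [[0,-15,0,0,0,0,0],[0,-45,0,0,0,0,0],[0,-80,0,-60,0,0,0],[0,-80,0,-120,0,0,0],[0,-80,0,-180,0,0,0],[0.9,-80,0,-180,0,0,0]]

```text
clock: 8.5
tool_pos: [0.5646, -0.4252, 0.226]
eef_rot: [0.693, 0.721, 0.001, 0.006]
contact_force: [-0.7, -0.6, -0.2]
opening: 0.092
finger_force: 0.0
```

```bash
python3 - <<'E'
from plant import r
from h import *
T,S=r.camera_info("top"),r.camera_info("side")
b=r.snapshot("side")[:,:,::-1]; a=r.snapshot("top")[:,:,::-1]
cv2.imwrite("pics/p6.png",np.vstack([np.hstack([crop(a,362,185,130,60,3),crop(b,285,120,100,60,4)[:180,:400]]),np.zeros((1,790,3),np.uint8)]))
for y in(-.146,-.138,-.130,.130,.138,.146): print(y,proj(T,hp(0,y,.086)).round(1),proj(S,hp(0,y,.086)).round(1))
s=r.get_state();print(s['tool_pos'],s['q'])
E
```

```text
-0.146 [[476.8 214.9]] [[321.8 150.4]]
-0.138 [[473.6 215. ]] [[321.5 152. ]]
-0.13 [[470.4 215.1]] [[321.2 153.7]]
0.13 [[365.4 218.3]] [[309.1 213.3]]
0.138 [[362.2 218.4]] [[308.7 215.3]]
0.146 [[358.9 218.5]] [[308.2 217.4]]
[ 0.56122393 -0.42357537  0.22013413] [ 0.81655432  0.82378588 -0.51354292  1.26883289  0.40705053  1.14981529
  0.31842091]
```

View pics/p6.png

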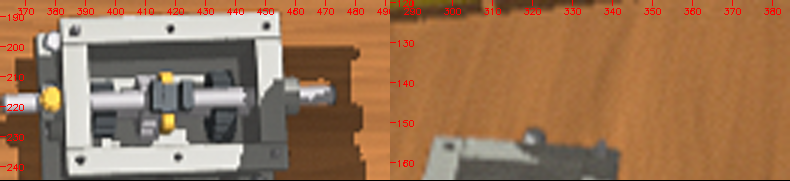

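```bash
python3 - <<'E'
from plant import r
from h import *
s=r.get_state();print(go(s,[.5036,.1915,.16],110.05))
T,S=r.camera_info("top"),r.camera_info("side")
def bias(p,row): return least_squares(lambda h:proj(S,np.array(p)+[0,0,h[0]])[0,1]-row,[.02]).x
print(bias([.5584,-.3354,.0717],144.5),bias([.561,-.373,.0767],135),bias([.194,-.5375,.2049],77),bias([.23,-.637,.2049],61))
E
```

```text
(array([617. , -31.8,  59.4]), array([  0.  ,   0.07, -17.65]))
[0.03412171] [0.03610133] [0.03448245] [0.03100652]
```

Call:
move_arm:
  targets:
    - [[0.9,617,-32,0,0,0,-17.6],[0.9,617,-32,0,0,0,-17.6],[0.9,617,-32,0,0,0,-17.6],[0.9,617,-32,0,0,0,-17.6],[0.9,617,-32,0,0,0,-17.6],[0.9,617,-32,0,0,0,-17.6],[0.9,617,-32,0,0,0,-17.6],[0.9,617,-32,0,0,0,-17.6],[0.9,617,-32,60,0,0,-17.6],[0.9,617,-32,60,0,0,-17.6]]

```text
clock: 9.85
tool_pos: [0.5029, 0.1867, 0.1606]
eef_rot: [0.573, 0.819, -0.001, -0.0]
contact_force: [1.9, -0.8, 0.0]
opening: 0.898
finger_force: 0.0
```

Call:
move_arm:
  targets:
    - [[0.9,0,0,60,0,0,0],[0.9,0,0,60,0,0,0],[0.9,0,0,60,0,0,0],[0.9,0,0,60,0,0,0]]

```text
clock: 10.35
tool_pos: [0.5053, 0.1858, 0.1047]
eef_rot: [0.574, 0.819, 0.001, 0.001]
contact_force: [-0.0, -0.2, 0.4]
opening: 0.897
finger_force: 0.0
```

```bash
python3 - <<'E'
from plant import r
from h import *
s=r.get_state();print(s['tool_pos'],s['q'],s['opening'],go(s,[.5036,.1915,.026],110.05))
E
```

```text
[0.50529271 0.18581401 0.10471689] [-0.16604548  0.75660066 -0.45537955  1.9143144   0.56783621  0.59743521
 -0.64417594] 0.8971467134124552 (array([ 5.9,  0.1, 78.7]), array([ 0.18,  0.01, -0.09]))
```

Call:
move_arm:
  targets:
    - [[0.9,6,0,30,0,0,0],[0.9,6,0,50,0,0,0],[0.9,6,0,60,0,0,0],[0.9,6,0,66,0,0,0],[0.9,6,0,72,0,0,0],[0.9,6,0,76,0,0,0],[0.9,6,0,78,0,0,0],[0.9,6,0,78,0,0,0]]

```text
clock: 11.35
tool_pos: [0.5017, 0.1919, 0.0249]
eef_rot: [0.573, 0.82, -0.0, 0.0]
contact_force: [-0.5, 0.2, 0.2]
opening: 0.897
finger_force: 0.0
```

```bash
python3 - <<'E'
from plant import r
from h import *
S=r.camera_info("side");T=r.camera_info("top")
s=r.get_state();print(s['tool_pos'],s['contact_force'],go(s,[.5036,.1915,.026],110.05))
a,b=r.snapshot("top")[:,:,::-1],r.snapshot("side")[:,:,::-1]
cv2.imwrite("pics/p7.png",np.hstack([crop(a,210,190,100,90,4),crop(b,260,240,80,72,5)]))
E
```

```text
[0.50172859 0.19194661 0.02486925] [-0.49633883  0.17648992  0.21602019] (array([-1.1,  1.6, -1.1]), array([-0.  ,  0.01,  0.03]))
```

View pics/p7.png

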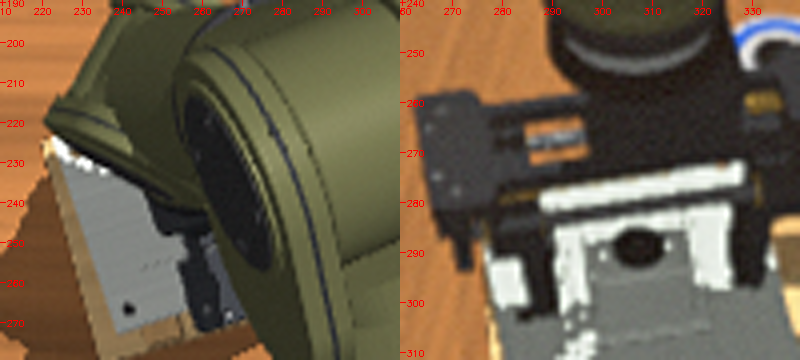

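Call:
move_arm:
  targets:
    - [[0.4,0,0,0,0,0,0],[0.4,0,0,0,0,0,0],[0.4,0,0,0,0,0,0],[0.4,0,0,0,0,0,0],[0.4,0,0,0,0,0,0],[0.4,0,0,0,0,0,0]]
  newtons: 40

```text
clock: 12.2
tool_pos: [0.5025, 0.1923, 0.025]
eef_rot: [0.573, 0.819, 0.001, 0.0]
contact_force: [3.9, 0.8, -1.6]
opening: 0.519
finger_force: 40.0
```

```bash
python3 - <<'E'
from plant import r
from h import *
S=r.camera_info("side")
for d in(.045,-.045):
  for z in (.025,.05,.06,.07): print(d,z,proj(S,[.5017+.94*d,.1919+.342*d,z]).round(1))
s=r.get_state();print(s['tool_pos'],s['contact_force'],s['moment'],s['opening'],s['finger_force'])
E
```

```text
0.045 0.025 [[289.7 309.3]]
0.045 0.05 [[289.3 302.1]]
0.045 0.06 [[289.1 299.2]]
0.045 0.07 [[288.9 296.2]]
-0.045 0.025 [[328.5 303.5]]
-0.045 0.05 [[328.5 296.3]]
-0.045 0.06 [[328.5 293.3]]
-0.045 0.07 [[328.5 290.4]]
[0.50247393 0.19231303 0.02498158] [ 3.94330237  0.79418012 -1.62433957] [ 0.18175304 -0.64970735  0.02848225] 0.5192681688462166 40.00028232112527
```

```bash
cat > ref.py <<'E'
from plant import r
from h import *
from scipy.ndimage import map_coordinates, gaussian_filter
np.set_printoptions(precision=4,suppress=True)
C={n:r.camera_info(n) for n in("top","side")}
def rect(a,b): return [((a,b),(a,-b)),((a,-b),(-a,-b)),((-a,-b),(-a,b)),((-a,b),(a,b))]
def refine(imgs,segs,z,v0,w=4,names=("top","side")):
    v=np.array(v0,float)
    for it in range(6):
        O=[]
        for n in names:
            g=gaussian_filter(imgs[n].astype(float).mean(2),.6)
            for p,q in segs:
                L=np.array([[*(np.array(p)+(np.array(q)-p)*t),0] for t in np.linspace(.08,.92,30)])
                P=proj(C[n],place([v[0],v[1],z,v[2]],L)); d=P[-1]-P[0]; d/=np.hypot(*d); nn=np.array([-d[1],d[0]])
                k=np.arange(-w,w+.01,.25)
                S=P[:,None]+k[None,:,None]*nn; I=map_coordinates(g,[S[...,1],S[...,0]],order=1)
                G=np.abs(np.gradient(I,axis=1)); j=G.argmax(1); ok=(G.max(1)>4)&(j>0)&(j<len(k)-1)
                off=np.median(k[j][ok]) if ok.sum()>8 else None
                if off is None: continue
                O+=[(n,L[i],nn,P[i]+k[j[i]]*nn) for i in np.where(ok&(np.abs(k[j]-off)<.8))[0]]
        f=lambda u:np.array([(proj(C[n],place([u[0],u[1],z,u[2]],l[None]))[0]-m)@nn for n,l,nn,m in O])
        v=least_squares(f,v,loss="soft_l1",f_scale=.3).x; w=max(1.5,w*.7)
    return v,np.abs(f(v)).mean(),len(O)
E
python3 - <<'E'
from ref import *
I={n:cv2.imread(f"pics/{n}0.png") for n in C}
for nm in(("top","side"),("top",),("side",)):
    h=refine(I,rect(.065,.09)+rect(.043,.068),.11,[.5513,-.189,.044],names=nm)
    c=refine(I,rect(.065,.09),.047,[.5036,.1915,.35],names=nm)
    print(nm,h,c,h[0]-c[0])
s=r.get_state();print(s['tool_pos'])
E
```

```text
('top', 'side') (array([ 0.5518, -0.1886,  0.0395]), np.float64(0.5080076316839539), 454) (array([0.5037, 0.1909, 0.3503]), np.float64(0.44524123523236403), 216) [ 0.0481 -0.3795 -0.3108]
('top',) (array([ 0.55  , -0.189 ,  0.0437]), np.float64(0.32765414319053826), 228) (array([0.5023, 0.1911, 0.3468]), np.float64(0.22702113201469024), 111) [ 0.0477 -0.3801 -0.3031]
('side',) (array([ 0.5534, -0.1876,  0.0414]), np.float64(0.22746614088582456), 224) (array([0.5051, 0.1908, 0.3475]), np.float64(0.20881062539072862), 112) [ 0.0483 -0.3784 -0.3061]
[0.5025 0.1923 0.025 ]
```

Call:
move_arm:
  targets:
    - [[0.4,0,0,-5,0,0,0],[0.4,0,0,-15,0,0,0],[0.4,0,0,-40,0,0,0],[0.4,0,0,-80,0,0,0],[0.4,0,0,-120,0,0,0],[0.4,0,0,-120,0,0,0],[0.4,0,0,-120,0,0,0]]

```text
clock: 13.08
tool_pos: [0.5006, 0.1908, 0.1439]
eef_rot: [0.573, 0.819, -0.001, -0.0]
contact_force: [-0.8, 0.0, -6.5]
opening: 0.518
finger_force: 40.0
```

```bash
python3 - <<'E'
from plant import r
from h import *
s=r.get_state();print(go(s,[.5508,-.187,.15],92.43))
E
```

```text
(array([-372.1,  -82.4,   -5.5]), array([-0.14,  0.08, 17.63]))
```

Call:
move_arm:
  targets:
    - [[0.4,-40,-9,-6,0,0,3],[0.4,-90,-20,-6,0,0,6],[0.4,-140,-32,-6,0,0,9],[0.4,-190,-43,-6,0,0,12],[0.4,-240,-54,-6,0,0,15],[0.4,-290,-65,-6,0,0,17.6],[0.4,-330,-74,-6,0,0,17.6],[0.4,-360,-80,-6,0,0,17.6],[0.4,-372,-82.4,-6,0,0,17.6],[0.4,-372,-82.4,-6,0,0,17.6]]

```text
clock: 14.32
tool_pos: [0.551, -0.1855, 0.1496]
eef_rot: [0.692, 0.722, -0.0, -0.001]
contact_force: [0.1, 0.2, -5.8]
opening: 0.52
finger_force: 40.0
```

Call:
move_arm:
  targets:
    - [[0.4,0,0,0,0,0,0],[0.4,0,0,0,0,0,0],[0.4,0,0,0,0,0,0],[0.4,0,0,0,0,0,0]]

```text
clock: 14.82
tool_pos: [0.552, -0.1854, 0.151]
eef_rot: [0.691, 0.722, -0.0, 0.0]
contact_force: [0.0, 0.3, -5.9]
opening: 0.519
finger_force: 40.0
```

```bash
cat > chk.py <<'E'
from ref import *
s=r.get_state(); z=s['tool_pos'][2]+.014
I={"top":r.snapshot("top")[:,:,::-1],"side":r.snapshot("side")[:,:,::-1]}
n=len([f for f in os.listdir("pics") if f.startswith("k")]); [cv2.imwrite(f"pics/k{n}{c}.png",I[c]) for c in I]
for nm in(("top",),("side",)): print(nm,refine(I,rect(.065,.09),z+.008,[.5515,-.1886,.0425],names=nm))
print(s['clock'],s['tool_pos'],s['contact_force'],s['moment'],s['opening'],go(s,[.5508,-.187,s['tool_pos'][2]],92.43))
E
python3 chk.py
```

```text
('top',) (array([ 0.5511, -0.1871,  0.0507]), np.float64(0.252363123501131), 38)
('side',) (array([ 0.5531, -0.1761,  0.0424]), np.float64(0.20489758711471037), 50)
14.825 [ 0.552  -0.1854  0.151 ] [ 0.0476  0.2735 -5.8948] [-0.0178 -0.0636  0.0545] 0.5188075399582034 (array([-1.5, -1.3,  0. ]), array([0.  , 0.01, 0.07]))
```

Call:
move_arm:
  targets:
    - [[0.4,-1.6,-1.2,12,0,0,0],[0.4,-1.6,-1.2,24,0,0,0],[0.4,-1.6,-1.2,34,0,0,0],[0.4,-1.6,-1.2,36,0,0,0],[0.4,-1.6,-1.2,36,0,0,0],[0.4,-1.6,-1.2,36,0,0,0]]

```text
clock: 15.68
tool_pos: [0.5513, -0.1874, 0.1153]
eef_rot: [0.692, 0.722, 0.0, 0.0]
contact_force: [-0.1, -0.7, -5.9]
opening: 0.518
finger_force: 40.0
```

```bash
python3 chk.py
```

```text
('top',) (array([ 0.5475, -0.1891,  0.0419]), np.float64(0.26742312685700487), 44)
('side',) (array([ 0.5521, -0.1905,  0.0542]), np.float64(0.3510259943481111), 71)
15.675 [ 0.5513 -0.1874  0.1153] [-0.107  -0.7055 -5.8844] [-0.0517 -0.0453 -0.0253] 0.5178584691871144 (array([ 0.4, -0.5, -0. ]), array([0.05, 0.01, 0.04]))
```

Call:
move_arm:
  targets:
    - [[0.4,0,0,3,0,0,0],[0.4,0,0,6,0,0,0],[0.4,0,0,8,0,0,0],[0.4,0,0,8,0,0,0]]

```text
clock: 16.27
tool_pos: [0.5507, -0.1874, 0.1066]
eef_rot: [0.692, 0.722, -0.0, -0.0]
contact_force: [0.3, -0.1, -6.5]
opening: 0.52
finger_force: 40.0
```

Call:
move_arm:
  targets:
    - [[0.4,0,0,1,0,0,0],[0.4,0,0,2,0,0,0],[0.4,0,0,2,0,0,0]]

```text
clock: 16.65
tool_pos: [0.5509, -0.1874, 0.1049]
eef_rot: [0.692, 0.722, -0.0, 0.0]
contact_force: [0.4, 0.1, -5.4]
opening: 0.517
finger_force: 40.0
```

Call:
move_arm:
  targets:
    - [[0.4,0,0,1,0,0,0],[0.4,0,0,2,0,0,0],[0.4,0,0,2,0,0,0]]

```text
clock: 17.02
tool_pos: [0.5511, -0.1874, 0.1029]
eef_rot: [0.692, 0.722, 0.0, 0.0]
contact_force: [0.1, -0.3, -5.6]
opening: 0.52
finger_force: 40.0
```

Call:
move_arm:
  targets:
    - [[0.4,0,0,1,0,0,0],[0.4,0,0,2,0,0,0],[0.4,0,0,2,0,0,0]]

```text
clock: 17.4
tool_pos: [0.5511, -0.1874, 0.1009]
eef_rot: [0.692, 0.722, 0.0, 0.0]
contact_force: [0.7, 0.6, -6.3]
opening: 0.518
finger_force: 40.0
```

Call:
move_arm:
  targets:
    - [[0.4,0,0,1,0,0,0],[0.4,0,0,2,0,0,0],[0.4,0,0,2,0,0,0]]

```text
clock: 17.77
tool_pos: [0.5511, -0.1874, 0.0989]
eef_rot: [0.692, 0.722, 0.0, 0.0]
contact_force: [1.2, -0.5, -5.5]
opening: 0.517
finger_force: 40.0
```

Call:
move_arm:
  targets:
    - [[0.4,0,0,1,0,0,0],[0.4,0,0,2,0,0,0],[0.4,0,0,2,0,0,0]]

```text
clock: 18.15
tool_pos: [0.5511, -0.1874, 0.0969]
eef_rot: [0.692, 0.722, 0.0, 0.0]
contact_force: [1.2, -0.2, -5.8]
opening: 0.521
finger_force: 40.0
```

Call:
move_arm:
  targets:
    - [[0.4,0,0,1,0,0,0],[0.4,0,0,1,0,0,0]]

```text
clock: 18.4
tool_pos: [0.5511, -0.1874, 0.096]
eef_rot: [0.692, 0.722, 0.0, 0.0]
contact_force: [1.7, 0.2, -3.3]
opening: 0.518
finger_force: 40.0
```

Call:
move_arm:
  targets:
    - [[0.4,0,0,0.5,0,0,0],[0.4,0,0,0.8,0,0,0],[0.4,0,0,0.8,0,0,0]]

```text
clock: 18.77
tool_pos: [0.5512, -0.1874, 0.096]
eef_rot: [0.692, 0.722, 0.0, 0.0]
contact_force: [-0.3, 0.9, 5.1]
opening: 0.522
finger_force: 40.0
```

Call:
move_arm:
  targets:
    - [[0.56,0,0,0,0,0,0],[0.62,0,0,0,0,0,0],[0.75,0,0,0,0,0,0],[0.85,0,0,0,0,0,0],[0.85,0,0,0,0,0,0]]

```text
clock: 19.4
tool_pos: [0.5508, -0.1874, 0.095]
eef_rot: [0.692, 0.722, -0.0, -0.0]
contact_force: [-0.1, -0.1, -0.7]
opening: 0.85
finger_force: 0.0
```

Call:
move_arm:
  targets:
    - [[0.85,0,0,-15,0,0,0],[0.85,0,0,-45,0,0,0],[0.85,0,0,-90,0,0,0],[0.85,50,0,-130,0,0,0],[0.85,110,-40,-130,0,0,0],[0.85,170,-80,-130,0,0,0],[0.85,230,-120,-130,0,0,0],[0.85,290,-120,-130,0,0,0],[0.85,290,-120,-130,0,0,0]]

```text
clock: 20.52
tool_pos: [0.4175, 0.101, 0.2266]
eef_rot: [0.69, 0.724, 0.001, 0.0]
contact_force: [-0.7, -0.4, -0.2]
opening: 0.857
finger_force: 0.0
```

```bash
python3 - <<'E'
from ref import *
I={c:r.snapshot(c)[:,:,::-1] for c in C}
for c in I: cv2.imwrite(f"pics/f{c}.png",I[c])
for z in(.118,.122,.126):
  for nm in(("top","side"),("top",),("side",)): print(z,nm,refine(I,rect(.065,.09),z,[.5515,-.1886,.0425],names=nm))
print({k:r.get_state()[k] for k in('clock','tool_pos','contact_force')})
for y in(-.138,.138): print(y,proj(C["top"],hp(0,y,.086)),"row profile:")
t=I["top"].astype(int); print(t[215,462:482].mean(1).astype(int), t[218,352:378].mean(1).astype(int))
E
```

```text
0.118 ('top', 'side') (array([ 0.5509, -0.1891,  0.0385]), np.float64(0.430150384606862), 196)
0.118 ('top',) (array([ 0.5489, -0.1893,  0.0381]), np.float64(0.32106479433416346), 118)
0.118 ('side',) (array([ 0.5527, -0.1886,  0.0449]), np.float64(0.20135687467286154), 93)
0.122 ('top', 'side') (array([ 0.5496, -0.1881,  0.0409]), np.float64(0.5523893960493), 200)
0.122 ('top',) (array([ 0.5481, -0.1886,  0.0387]), np.float64(0.2798285472146725), 118)
0.122 ('side',) (array([ 0.5516, -0.1835,  0.0448]), np.float64(0.19271259629524023), 94)
0.126 ('top', 'side') (array([ 0.5486, -0.1879,  0.0365]), np.float64(0.4613816929044178), 158)
0.126 ('top',) (array([ 0.5474, -0.188 ,  0.0383]), np.float64(0.2598556904577246), 118)
0.126 ('side',) (array([ 0.5505, -0.1784,  0.0452]), np.float64(0.20194037839548082), 94)
{'clock': 20.625, 'tool_pos': array([0.4182, 0.1005, 0.2264]), 'contact_force': array([ 0.7694,  0.053 , -0.0994])}
-0.138 [[473.6231 215.0365]] row profile:
0.138 [[362.188  218.4378]] row profile:
[223 223 224 223 225 224 228 228 228 228 233 177 152 133 133 134 135 134
 135 134] [128 129 129 129 128 129 129 129 129 130  97 175 241 238 237 237 236 236
 236 236 238 244 120 161 148 194]
```

```bash
python3 -c "
from plant import r
print(r.finish_job())"
```

```text
the job is handed in; nothing more can be done
None
```

I put the rail in neutral, seated the cover flush over both dowel pins, moved the arm clear and handed the job in at about 20.6 s. Final camera measurements put the cover on the seat point within about 1 mm and both rail ends within about 2 mm of neutral, but handing in returned no verdict.

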